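# Clock the hose elbow on the vacuum pump

## Robot

A 6-joint arm with a two-finger parallel gripper is mounted at the origin on the work surface. World frame = base frame: x ahead of the robot, y to its left, z up, the work surface at z = 0. Lengths are in mm, angles in rad, forces in N, time in s.
With the tool pointing down it reaches from about 225 to 875 mm from the base axis. Payload 3.4 kg.
Tool frame: the origin (TCP) lies at the very end of the fingers, on their centre line; the grasp point (between the pads) lies 19 mm behind it; z points along the fingers, y is the line along which they close (so a half turn about z gives the same grasp; the last joint's range is limited). The gripper opens to 85 mm and grips with 20 to 120 N. Pads are 22 mm wide; open, the fingers measure 114 mm over their backs; the gripper's body (76 mm by 85 mm) begins 54 mm behind the grasp point. The pads swing forward as they close: fully open they stand 13 mm farther back than shut.
Start: joints at [-1.403, 0.276, 1.505, -0, 1.361, -0.121], TCP at [163.76, -551.225, 200.728] pointing down, gripper open.
Joint ranges: [-2.89, 2.89], [-0.75, 2.08], [0.22, 2.7], [-1.18, 4.32], [0.11, 2.71], [-2.7, 2.7]. Speed limits (rad/s): [2.57, 2.57, 3.14, 3.14, 3.14, 3.14].

## Interface

Orientations are given as a unit quaternion [w, x, y, z].
In Python, from plant import get_state, capture, sign_off gives the robot as it stands.
- The arm moves only by the tool play_rows, never from a script. Its argument "commands" is a list of rows, each a list of 3 entries, a list of its own where there are three numbers: the shift along the tool's x, y, z in units of 30 mm (1.0 is 30 mm), then the turn, a rotation vector about the tool's x, y, z in units of 6 degrees (1.0 is 6 degrees), then the closure, from 0 (fully open) to 1 (shut). A call has 1 to 10 rows; each row is the pose to reach, as a shift and turn from the pose commanded when the call began, along the tool's axes at that moment; what a row does not reach only later rows make up. A row lasts 1/12 s, in which the tool goes at most 41.7 mm and 7.16 degrees, less where a joint would pass 70% of its speed; a pose out of reach is approached as far as the arm can. A call with a gripper value outside its range is refused whole. The fingers move at their own pace and stop on an object; "force" is the grip in N (left out, the last holds). Time passes only in rows, so rows that repeat a pose let the fingers close. It gives the time, the measured TCP pose, the force, the opening and the grip force at its end, in the units of the state.
- get_state(): the state, without advancing time (a new reading comes with each control period).
- capture(name): name is "scene" or "side" or "wrist"; returns a dict with "color" (420x560x3 uint8, red, green, blue), "range_z" (420x560 float32, mm along the optical axis (not along the pixel's ray), 0 where there is no reading), "intrinsics" (3x3 intrinsics, pixels), "T" (4x4, takes a point from camera to world coordinates). Camera axes: x right, y down, z forward; pixel columns grow to the right and rows downward; lengths in mm; the calibration is good to about 2 mm. A picture is of the moment at which its call begins.
- sign_off(): hands the job in; it is judged then, once.
The state is a dict: "clock": time; "joints": joint angles; "joint_velocities": joint speeds; "tau": joint torques, N m; "position": TCP position; "eef_rot": TCP orientation; "ft_force": force on the tool from outside, world axes, zero at the start; "ft_torque": the same for the moment, N m; "grip_width": finger opening in mm; "grasp_force": force on a finger pad.
Only numpy, scipy, OpenCV 4.12 (cv2) and the standard library are available. Lean on these libraries where they do the work, as an engineer would, in place of code of your own. Each camera call takes 0.05 s, during which the arm holds its last target. There are 200 camera calls.

## Task

Screw the brass hose elbow farther onto the vacuum pump's inlet, clockwise as seen from above, and stop where its barbed outlet first points along the red tape strip on the pump's deck. The thread is taped and would leak if it were backed off, so do not wind it past the mark or bring it round the other way; then let go, and leave the other things on the bench where they are.

Things in the scene. Friction and masses are not known exactly. Their poses are not given: they have to be found in the camera images.
- elbow (a joint): angle of the elbow on its thread, rad; grows as it is screwed on, clockwise seen from above (1.8 mm lower per turn). Already started on the thread; needs 1.2 to 4.0 rad (less than one turn) to the mark and could go at least 1.2 rad past it before it jams. Steady friction of about 0.25 N m; stays where it is left
- elbow_mid (a point): brass 90-degree elbow: centre of its square forged body, on the vertical thread axis. x points along the horizontal outlet, z up. Body 32 mm along x, 28 mm across its two flat sides (y), 30 mm high; the flats can be pinched from above. Below it a 27 mm neck, then a 32 mm hex from 29 to 45 mm below this point; the pump deck is 65 mm below. The outlet, 18 to 28 mm thick, ends 98 mm from the axis
- elbow_outlet (a point): centre of the open end of the elbow's barbed outlet, 98 mm from the thread axis; same axes as elbow_mid
- hose_mark: the red tape strip stuck on the pump's deck, 72 mm long, 12 mm wide, flat. Origin on the thread axis at deck height; x points along the strip (which lies 44 to 116 mm from the origin), away from the inlet; z up
- pump: diaphragm vacuum pump, a heavy grey-white box that cannot move, 300 by 190 mm, deck 150 mm high. Origin under the inlet's thread axis, at bench level; the box spans -170 to 130 mm along its x and -95 to 95 mm along its y. A black silencer 42 mm high stands on the deck at x -145, y 48 mm
- tape_roll_mid (a point): bystander: white roll of thread tape, 54 mm across, 14 mm high, lying on the deck beside the silencer; point at its centre
- spare_barb: bystander: straight brass hose barb standing on its hex, 72 mm high, on the bench near the pump; origin under it
- trap_bottle: bystander: clear bottle with a blue cap, 86 mm across, 170 mm high; origin under it
- wrench: bystander: steel wrench, 200 mm long, lying on the bench; origin under its middle
- tube_rack: bystander: orange rack of capped tubes, 100 by 220 mm, 70 mm high; origin under it
- weigh_boat: bystander: white plastic weighing boat, about 80 mm square, 28 mm high, on the balance's pan; origin under it

How it is judged (in metres and radians):
At the end, for the whole second after the job is handed in: The elbow's outlet points outward along the red strip, within 10 degrees either way, at rest and released, without having been wound more than 15 degrees past the strip (angle between the x axis of elbow_outlet and the x axis of hose_mark, either way round below 0.175 rad and x of elbow_outlet in the frame of hose_mark above 0.05 m and velocity of joint elbow between -0.05 and 0.05 rad/s); the robot touches nothing.
It fails at once if the outlet stands more than 15 degrees past the strip on the clockwise side (wound past it, or brought round the wrong way) (x of elbow_outlet in the frame of hose_mark above 0 m and y of elbow_outlet in the frame of hose_mark below -0.0255 m).
It fails at once if a bystander is moved more than 30 mm (distance of any of tape_roll_mid, spare_barb, trap_bottle, wrench, tube_rack, weigh_boat from where it was at the start of the episode above 0.03 m).
It also fails if it takes over 58 s, if anything falls off the work surface, if the arm or the gripper's body presses on something with over 40 N, if the wrist force passes 120 N, or if a joint passes its speed limit or range.

## Working session

There is one attempt and no reset: what is moved stays moved. The work goes in short steps, Python scripts to look and compute and a tool call to move; the robot and the scene stay as the last step left them, time stands still between calls to the robot, and variables do not carry over. Pictures are saved under pics/ and viewed, at most 10 in all, crops included, and the job is handed in when it is done.

Besides the shell and the picture viewer there is one more tool, called after "Request:" by a JSON object that holds its "api" and its "payload". play_rows: Moves the arm, as the interface text tells. Its arguments: {"type":"object","properties":{"commands":{"type":"array","items":{"type":"array"}},"force":{"type":"number"}},"required":["commands"]}

```bash
mkdir -p pics
cat > h.py <<'E'
import numpy as np, cv2
from plant import get_state, capture, sign_off
def world(c,u,v,d=None):
    d=c["range_z"][v,u] if d is None else d
    K=c["intrinsics"];p=np.stack([(u-K[0,2])/K[0,0]*d,(v-K[1,2])/K[1,1]*d,d,np.ones_like(d)])
    return (c["T"]@p)[:3].T
def cloud(c):
    v,u=np.nonzero(c["range_z"]>0); return u,v,world(c,u,v)
def save(c,n): cv2.imwrite(f"pics/{n}.png",c["color"][...,::-1])
E
python3 - <<'E'
from h import *
a=capture("scene");b=capture("side")
cv2.imwrite("pics/a.png",cv2.resize(np.vstack([a["color"],b["color"]])[...,::-1],None,fx=.71,fy=.71))
for c in(a,b):
    u,v,P=cloud(c);h=cv2.cvtColor(c["color"],cv2.COLOR_RGB2HSV)[v,u].astype(int)
    red=((h[:,0]<6)|(h[:,0]>174))&(h[:,1]>150)&(h[:,2]>90)&(abs(P[:,2]-150)<8)
    br=(abs(h[:,0]-22)<8)&(h[:,1]>90)&(P[:,2]>165)&(P[:,2]<260)
    for n,m in(("red",red),("brass",br)):
        print(n,m.sum(), P[m].min(0).round() if m.any() else'',P[m].max(0).round()if m.any() else'',P[m].mean(0).round()if m.any() else'', u[m].mean(),v[m].mean())
E
```

```text
red 42 [628.  21. 148.] [671.  71. 154.] [650.  44. 151.] 337.4047619047619 219.71428571428572
brass 558 [421. -66. 169.] [620. 869. 259.] [559. 120. 217.] 320.2347670250896 181.54301075268816
red 63 [622.  16. 147.] [670.  71. 156.] [648.  44. 151.] 210.55555555555554 201.15873015873015
brass 482 [505. -62. 170.] [614.   1. 233.] [570. -23. 215.] 247.2240663900415 185.3941908713693
```

View pics/a.png

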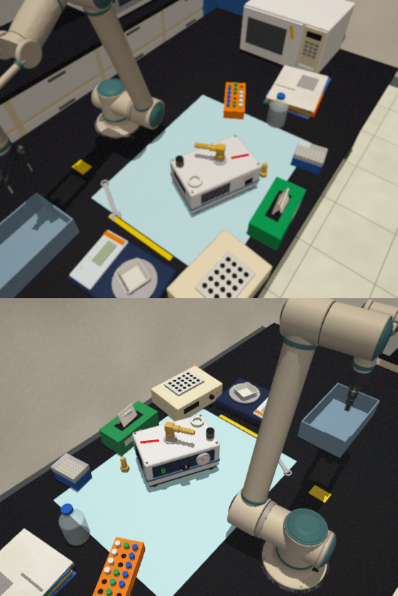

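The combined picture shows the pump at the centre of the mat. The elbow stands on it (scene ≈(320,182), side ≈(247,185)), and the red strip lies at scene ≈(337,220). Next I fit the directions.

Run:
```python
from h import *
R=[];B=[]
for n in("scene","side"):
    c=capture(n)
    u,v,P=cloud(c);h=cv2.cvtColor(c["color"],cv2.COLOR_RGB2HSV)[v,u].astype(int)
    R.append(P[((h[:,0]<6)|(h[:,0]>174))&(h[:,1]>150)&(h[:,2]>90)&(abs(P[:,2]-150)<8)])
    b=P[(abs(h[:,0]-22)<8)&(h[:,1]>90)&(P[:,2]>165)&(P[:,2]<260)&(np.hypot(P[:,0]-590,P[:,1]+15)<125)]
    B.append(b)
    print(n,len(b),"top",np.percentile(b[:,2],[50,90,98]))
    t=b[b[:,2]>222]; print(" >222: n",len(t),t.min(0),t.max(0),t.mean(0))
for i in R+[np.vstack(R)]:
    m=i.mean(0);w,V=np.linalg.eigh(np.cov(i[:,:2].T));d=V[:,1]*np.sign(V[0,1]);s=(i[:,:2]-m[:2])@d
    print("red",m.round(1),d.round(3),np.degrees(np.arctan2(d[1],d[0])).round(1),np.ptp(s),"axis",m[:2]-80*d)
b=np.vstack(B)
q=b[(b[:,2]>195)]
r,(hw),a=cv2.minAreaRect(q[:,:2].astype(np.float32));print("rect",r,hw,a)
w,V=np.linalg.eigh(np.cov(q[:,:2].T));print("pca",V[:,1],q.mean(0))
H,_,_=np.histogram2d(q[:,0],q[:,1],bins=[np.arange(480,640,8),np.arange(-80,40,8)]);print(H.astype(int))
```

```text
scene 460 top [222.03066172 228.95540771 230.88453481]
 >222: n 231 [515.46463821 -63.98687975 222.00989769] [618.34548984  -2.80048975 235.22978873] [577.37281852 -33.04621922 226.31795072]
side 482 top [221.53498555 229.05682844 231.32092752]
 >222: n 235 [508.28168632 -60.20776227 222.06548505] [611.26164811   2.74863806 234.94473853] [568.89408734 -26.37078378 226.65946554]
red [649.3  44.  150.5] [0.616 0.788] 52.0 65.32668835712593 axis [600.0437802  -19.00880269]
red [648.5  43.3 150.9] [0.633 0.774] 50.7 68.09245287652487 axis [597.80846133 -18.58999762]
red [648.8  43.6 150.7] [0.627 0.779] 51.2 68.18218548186364 axis [598.67128975 -18.7306777 ]
rect (560.4400634765625, -34.887168884277344) (116.06332397460938, 39.44384765625) 25.15304946899414
pca [-0.91488379 -0.40371728] [571.22155064 -30.50013424 221.81835827]
[[ 0  0  0  0  0  0  0  0  0  0  0  0  0  0]
 [ 0  0  0  0  0  0  0  0  0  0  0  0  0  0]
 [ 0  0  0  0  0  0  0  0  0  0  0  0  0  0]
 [ 0  0  4 11  3  0  0  0  0  0  0  0  0  0]
 [ 0  2 11 11  8  0  0  0  0  0  0  0  0  0]
 [ 0  1 13 14 11  4  0  0  0  0  0  0  0  0]
 [ 0  0 11 13 13  6  1  0  0  0  0  0  0  0]
 [ 0  0  4 10 11 12  1  0  0  0  0  0  0  0]
 [ 0  0  1 10 11 15  7  0  0  0  0  0  0  0]
 [ 0  0  0  7 15 12 14  6  0  0  0  0  0  0]
 [ 0  0  0  0  9 14 10 13  1  0  0  0  0  0]
 [ 0  0  0  0 12 11 12 14  5  0  0  0  0  0]
 [ 0  0  0  0  5 14 13 11 26  3  0  0  0  0]
 [ 0  0  0  0  0 15 13 13 16 21  1  0  0  0]
 [ 0  0  0  0  1 23 14 14 16 28  3  0  0  0]
 [ 0  0  0  0  0 13 28 12 12 20  2  0  0  0]
 [ 0  0  0  0  0  0 30 11 13  2  0  0  0  0]
 [ 0  0  0  0  0  0  8  4  0  0  0  0  0  0]
 [ 0  0  0  0  0  0  0  0  0  0  0  0  0  0]]
```

Run:
```python
from h import *
from scipy.spatial.transform import Rotation as R
s=get_state();q=s["eef_rot"];M=R.from_quat(np.roll(q,-1)).as_matrix();print(s["position"],M.round(3),s["grip_width"])
print("ytool heading",np.degrees(np.arctan2(M[1,1],M[0,1])))
print("shift to (598,-18,300) units:",M.T@(np.array([598,-18,300])-s["position"])/30)
c=capture("wrist");print(c["T"].round(2))
```

```text
[ 163.70486491 -550.84520534  200.17273877] [[ 0.959  0.285 -0.   ]
 [ 0.285 -0.959  0.001]
 [ 0.    -0.001 -1.   ]] 85.40532220658433
ytool heading -73.45113636369177
shift to (598,-18,300) units: [ 18.93634477 -12.90609903  -3.31066769]
[[ 2.8000e-01 -9.2000e-01 -2.7000e-01  2.3249e+02]
 [-9.6000e-01 -2.7000e-01 -8.0000e-02 -5.3057e+02]
 [-0.0000e+00  2.8000e-01 -9.6000e-01  3.7401e+02]
 [ 0.0000e+00  0.0000e+00  0.0000e+00  1.0000e+00]]
```

Request:
{"api": "play_rows", "payload": {"commands": [[[0, 0, -4.3], [0, 0, -4], 0], [[0, 0, -4.3], [0, 0, -4], 0], [[0, 0, -4.3], [0, 0, -4], 0], [[6, -4, -4.3], [0, 0, -12], 0], [[6, -4, -4.3], [0, 0, -12], 0], [[6, -4, -4.3], [0, 0, -12], 0], [[12, -8, -4.3], [0, 0, -12], 0], [[12, -8, -4.3], [0, 0, -12], 0], [[12, -8, -4.3], [0, 0, -12], 0], [[12, -8, -4.3], [0, 0, -12], 0]]}}

```text
clock: 1.08
position: [351.1, -325.2, 329.0]
eef_rot: [0.0, 0.716, 0.698, 0.0]
ft_force: [0.1, -0.4, 0.8]
grip_width: 85.2
grasp_force: 0.0
```

```bash
cat >> h.py <<'E'
from scipy.spatial.transform import Rotation as R
def st(target=None,head=None):
    s=get_state();M=R.from_quat(np.roll(s["eef_rot"],-1)).as_matrix();hd=np.degrees(np.arctan2(M[1,1],M[0,1]))
    print(round(s["clock"],2),s["position"].round(1) if hasattr(s["position"],'round') else s["position"],"head",hd.round(1),"zt",M[:,2].round(3),"q",np.round(s["joints"],2),"F",np.round(s["ft_force"],1),"T",np.round(s["ft_torque"],2),"w",round(s["grip_width"],1),"g",round(s["grasp_force"],1))
    if target is not None: print("shift",(M.T@(np.array(target)-s["position"])/30).round(2),"turn z",None if head is None else round((hd-head)/6,2))
E
python3 -c "
from h import *
st([598,-18,330],114)"
```

```text
1.08 [ 351.1 -325.2  329. ] head -1.5 zt [ 0. -0. -1.] q [-0.89  0.08  1.44  0.    1.62 -0.87] F [ 0.1 -0.4  0.8] T [ 0.01 -0.09  0.02] w 85.2 g 0.0
shift [10.45  7.96 -0.03] turn z -19.25
```

Request:
{"api": "play_rows", "payload": {"commands": [[[10.4, 8, 0], [0, 0, -12], 0], [[10.4, 8, 0], [0, 0, -12], 0], [[10.4, 8, 0], [0, 0, -12], 0], [[10.4, 8, 0], [0, 0, -12], 0], [[10.4, 8, 0], [0, 0, -12], 0], [[10.4, 8, 0], [0, 0, -12], 0], [[10.4, 8, 0], [0, 0, -12], 0], [[10.4, 8, 0], [0, 0, -12], 0], [[10.4, 8, 0], [0, 0, -12], 0], [[10.4, 8, 0], [0, 0, -12], 0]]}}

```text
clock: 1.92
position: [602.7, -18.4, 328.0]
eef_rot: [0.0, 0.17, 0.985, 0.001]
ft_force: [-0.4, -1.2, -0.2]
grip_width: 85.6
grasp_force: 0.0
```

Request:
{"api": "play_rows", "payload": {"commands": [[[0, 0, 0], [0, 0, -7.2], 0], [[0, 0, 0], [0, 0, -7.2], 0], [[0, 0, 0], [0, 0, -7.2], 0], [[0, 0, 0], [0, 0, -7.2], 0], [[0, 0, 0], [0, 0, -7.2], 0], [[0, 0, 0], [0, 0, -7.2], 0], [[0, 0, 0], [0, 0, -7.2], 0], [[0, 0, 0], [0, 0, -7.2], 0], [[0, 0, 0], [0, 0, -7.2], 0]]}}

```text
clock: 2.67
position: [600.1, -22.9, 328.8]
eef_rot: [-0.0, -0.198, 0.98, -0.0]
ft_force: [0.0, 0.3, 0.1]
grip_width: 85.1
grasp_force: 0.0
```

Run:
```python
from h import *
st([598,-18,330],114)
c=capture("wrist");save(c,"w1")
u,v,P=cloud(c);h=cv2.cvtColor(c["color"],cv2.COLOR_RGB2HSV)[v,u].astype(int)
r=P[((h[:,0]<6)|(h[:,0]>174))&(h[:,1]>150)&(h[:,2]>90)&(abs(P[:,2]-150)<8)]
b=P[(abs(h[:,0]-22)<8)&(h[:,1]>90)&(P[:,2]>205)&(P[:,2]<245)&(np.hypot(P[:,0]-598,P[:,1]+18)<125)]
for n,i in(("red",r),("brass",b)):
    if len(i)<20: print(n,len(i));continue
    w,V=np.linalg.eigh(np.cov(i[:,:2].T));d=V[:,1]
    print(n,len(i),i.mean(0).round(1),d,np.degrees(np.arctan2(d[1],d[0])).round(1),cv2.minAreaRect(i[:,:2].astype(np.float32)))
t=b[b[:,2]>np.percentile(b[:,2],99)-3]
t=b[(b[:,2]>227)];print("top",np.percentile(b[:,2],99),t.mean(0),len(t),cv2.minAreaRect(t[:,:2].astype(np.float32)))
```

```text
2.67 [600.1 -22.9 328.8] head 112.8 zt [-0. -0. -1.] q [-0.15  0.28  1.2  -0.    1.67 -2.12] F [0.  0.3 0.1] T [-0.01 -0.04  0.01] w 85.1 g 0.0
shift [ 0.    0.18 -0.04] turn z -0.19
red 715 [648.5  43.6 151.8] [0.63181867 0.77511623] 50.8 ((648.9706420898438, 44.24169158935547), (71.19322204589844, 11.02157211303711), 51.006797790527344)
brass 4690 [563.  -34.3 226.1] [-0.90817791 -0.41858437] -155.3 ((561.6417846679688, -36.3043212890625), (112.65308380126953, 27.729154586791992), 26.738367080688477)
top 231.55879232461822 [589.85193514 -21.95952804 229.63445905] 1899 ((565.2875366210938, -34.40288543701172), (104.44248962402344, 27.3671932220459), 26.313127517700195)
```

View pics/w1.png

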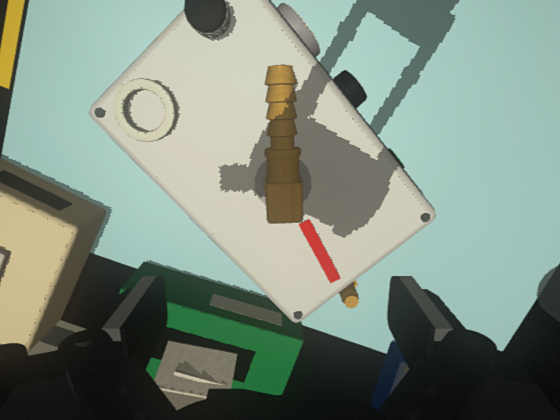

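The wrist view shows the elbow (body at ≈(284,200), outlet pointing up to ≈(280,70)) and the red strip at ≈(320,252). The axis comes to about (598.5, -18) from both the elbow and the strip. The outlet heads 205.5° and the strip 51°, so about 154° clockwise remains.

Request:
{"api": "play_rows", "payload": {"commands": [[[0, 0.17, 0], [0, 0, -0.4], 0], [[0, 0.17, 0], [0, 0, -0.4], 0], [[0, 0.17, 1], [0, 0, -0.4], 0], [[0, 0.17, 2], [0, 0, -0.4], 0], [[0, 0.17, 3], [0, 0, -0.4], 0], [[0, 0.17, 3.8], [0, 0, -0.4], 0], [[0, 0.17, 4.2], [0, 0, -0.4], 0], [[0, 0.17, 4.5], [0, 0, -0.4], 0], [[0, 0.17, 4.5], [0, 0, -0.4], 0], [[0, 0.17, 4.5], [0, 0, -0.4], 0]]}}

```text
clock: 3.55
position: [598.5, -18.3, 194.2]
eef_rot: [0.0, -0.219, 0.976, -0.0]
ft_force: [-0.0, -0.8, -0.1]
grip_width: 85.5
grasp_force: 0.0
```

```bash
python3 -c "
from h import *
st([598.5,-18,194],115.5)"
```

```text
3.55 [598.5 -18.3 194.2] head 115.3 zt [ 0. -0. -1.] q [-0.15  0.31  1.46 -0.    1.36 -2.16] F [-0.  -0.8 -0.1] T [-0.02  0.01 -0.01] w 85.5 g 0.0
shift [-0.    0.01  0.01] turn z -0.03
```

Close.

Request:
{"api": "play_rows", "payload": {"commands": [[[0, 0, 0], [0, 0, 0], 0.5], [[0, 0, 0], [0, 0, 0], 0.6], [[0, 0, 0], [0, 0, 0], 0.7], [[0, 0, 0], [0, 0, 0], 0.8], [[0, 0, 0], [0, 0, 0], 0.9], [[0, 0, 0], [0, 0, 0], 0.9], [[0, 0, 0], [0, 0, 0], 0.9], [[0, 0, 0], [0, 0, 0], 0.9], [[0, 0, 0], [0, 0, 0], 0.9], [[0, 0, 0], [0, 0, 0], 0.9]], "force": 60}}

```text
clock: 4.38
position: [598.3, -17.9, 194.9]
eef_rot: [0.001, -0.22, 0.976, 0.0]
ft_force: [-1.1, 0.7, 5.9]
grip_width: 25.2
grasp_force: 59.0
```

```bash
python3 -c "
from h import *
st()"
```

```text
4.38 [598.3 -17.9 194.9] head 115.4 zt [ 0.001  0.    -1.   ] q [-0.15  0.31  1.46  0.    1.36 -2.16] F [-1.1  0.7  5.9] T [ 0.2   0.23 -0.08] w 25.2 g 59.0
```

Request:
{"api": "play_rows", "payload": {"commands": [[[0, 0, 0], [0, 0, 0.3], 0.9], [[0, 0, 0], [0, 0, 0.9], 0.9], [[0, 0, 0], [0, 0, 1.5], 0.9], [[0, 0, 0], [0, 0, 2.1], 0.9], [[0, 0, 0], [0, 0, 2.7], 0.9], [[0, 0, 0], [0, 0, 3.3], 0.9], [[0, 0, 0], [0, 0, 3.9], 0.9], [[0, 0, 0], [0, 0, 4.5], 0.9], [[0, 0, 0.005], [0, 0, 5], 0.9], [[0, 0, 0.005], [0, 0, 5], 0.9]]}}

```text
clock: 5.22
position: [598.3, -17.7, 194.7]
eef_rot: [0.001, 0.041, 0.999, 0.0]
ft_force: [-0.7, 1.9, 5.4]
grip_width: 25.2
grasp_force: 59.0
```

```bash
cat >> h.py <<'E'
def look(name,f,axis=(598.5,-18)):
    c=capture(name);save(c,f)
    u,v,P=cloud(c);h=cv2.cvtColor(c["color"],cv2.COLOR_RGB2HSV)[v,u].astype(int)
    b=P[(abs(h[:,0]-22)<8)&(h[:,1]>90)&(P[:,2]>195)&(P[:,2]<235)];r=b[:,:2]-axis;k=np.hypot(*r.T);m=(k>40)&(k<108)
    e=r[m].mean(0);print(name,m.sum(),"outlet heading",np.degrees(np.arctan2(e[1],e[0])).round(1)%360,"z",b[m,2].mean().round(1),"max r",k[m].max().round(1))
E
python3 -c "
from h import *
st();look('wrist','w2');look('scene','s2');look('side','d2')"
```

```text
5.22 [598.3 -17.7 194.7] head 85.3 zt [ 0.001  0.    -1.   ] q [-0.15  0.31  1.46  0.    1.36 -1.64] F [-0.7  1.9  5.4] T [0.25 0.26 0.03] w 25.2 g 59.0
wrist 8298 outlet heading 174.7 z 223.3 max r 98.1
scene 81 outlet heading 179.3 z 221.6 max r 97.8
side 169 outlet heading 171.3 z 221.5 max r 100.5
```

View pics/w2.png

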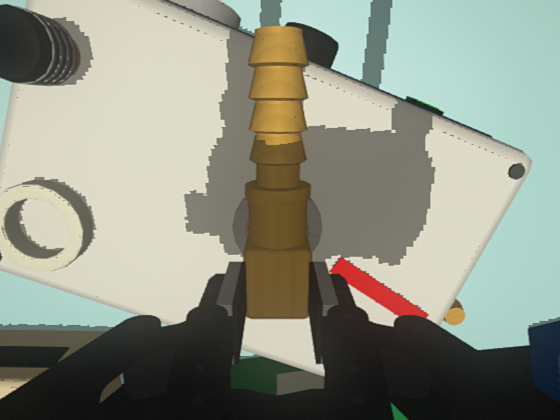

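The wrist view shows the elbow held between the pads (≈(278,290)), with the outlet pointing up to (278,45) and now heading ≈175°. It follows the grip, so about 124° remain.

Request:
{"api": "play_rows", "payload": {"commands": [[[0, 0, 0], [0, 0, 0.5], 0.9], [[0, 0, 0], [0, 0, 1.4], 0.9], [[0, 0, 0], [0, 0, 2.3], 0.9], [[0, 0, 0], [0, 0, 3.2], 0.9], [[0, 0, 0], [0, 0, 4.1], 0.9], [[0, 0, 0], [0, 0, 5], 0.9], [[0, 0, 0.01], [0, 0, 5.9], 0.9], [[0, 0, 0.01], [0, 0, 6.8], 0.9], [[0, 0, 0.01], [0, 0, 7.7], 0.9], [[0, 0, 0.01], [0, 0, 8.5], 0.9]]}}

```text
clock: 6.2
position: [598.5, -17.4, 194.5]
eef_rot: [0.0, 0.468, 0.884, 0.001]
ft_force: [-0.1, 1.9, 5.5]
grip_width: 25.7
grasp_force: 59.0
```

Request:
{"api": "play_rows", "payload": {"commands": [[[0, 0, 0], [0, 0, 0.9], 0.9], [[0, 0, 0], [0, 0, 1.8], 0.9], [[0, 0, 0], [0, 0, 2.7], 0.9], [[0, 0, 0], [0, 0, 3.6], 0.9], [[0, 0, 0], [0, 0, 4.5], 0.9], [[0, 0, 0], [0, 0, 5.4], 0.9], [[0, 0, 0.01], [0, 0, 6.3], 0.9], [[0, 0, 0.01], [0, 0, 7.2], 0.9], [[0, 0, 0.01], [0, 0, 8], 0.9], [[0, 0, 0.01], [0, 0, 8], 0.9]]}}

```text
clock: 7.03
position: [598.8, -17.3, 194.2]
eef_rot: [0.0, 0.787, 0.617, 0.001]
ft_force: [-0.2, 1.7, 6.3]
grip_width: 25.1
grasp_force: 59.0
```

```bash
python3 -c "
from h import *
st(None);look('wrist','w3');look('scene','s3');look('side','d3')"
```

```text
7.03 [598.8 -17.3 194.2] head -13.7 zt [ 0.002  0.001 -1.   ] q [-0.15  0.31  1.47  0.    1.36  0.09] F [-0.2  1.7  6.3] T [ 0.46  0.12 -0.05] w 25.1 g 59.0
wrist 8456 outlet heading 75.7 z 222.9 max r 98.7
scene 52 outlet heading 70.4 z 219.2 max r 98.5
side 158 outlet heading 80.9 z 221.2 max r 99.0
```

Request:
{"api": "play_rows", "payload": {"commands": [[[0, 0, 0], [0, 0, 0.6], 0.9], [[0, 0, 0], [0, 0, 1.2], 0.9], [[0, 0, 0], [0, 0, 1.8], 0.9], [[0, 0, 0], [0, 0, 2.4], 0.9], [[0, 0, 0], [0, 0, 3], 0.9], [[0, 0, 0], [0, 0, 3.4], 0.9], [[0, 0, 0], [0, 0, 3.7], 0.9], [[0, 0, 0], [0, 0, 4], 0.9], [[0, 0, 0], [0, 0, 4], 0.9], [[0, 0, 0], [0, 0, 4], 0.9]]}}

```text
clock: 8.02
position: [599.0, -17.4, 194.1]
eef_rot: [0.0, 0.897, 0.442, 0.001]
ft_force: [-0.1, 2.3, 4.7]
grip_width: 25.5
grasp_force: 59.0
```

```bash
python3 -c "
from h import *
st(None);look('wrist','w4');look('scene','s4');look('side','d4')"
```

```text
8.02 [599.  -17.4 194.1] head -37.6 zt [ 0.003  0.001 -1.   ] q [-0.15  0.31  1.47  0.    1.36  0.51] F [-0.1  2.3  4.7] T [0.38 0.04 0.08] w 25.5 g 59.0
wrist 8456 outlet heading 52.2 z 222.8 max r 98.9
scene 135 outlet heading 47.3 z 220.3 max r 96.7
side 148 outlet heading 57.1 z 220.7 max r 98.5
```

View pics/w4.png

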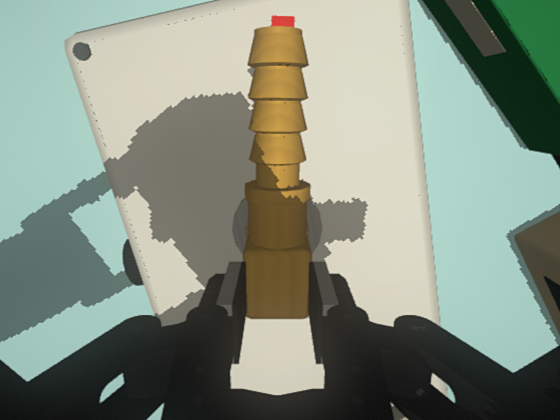

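The wrist view shows the red strip's end at (283,20), directly beyond the outlet tip at (278,45). The outlet is aligned to within about 1°, so I release and rise.

Request:
{"api": "play_rows", "payload": {"commands": [[[0, 0, 0], [0, 0, 0], 0.5], [[0, 0, 0], [0, 0, 0], 0], [[0, 0, 0], [0, 0, 0], 0], [[0, 0, 0], [0, 0, 0], 0], [[0, 0, 0], [0, 0, 0], 0], [[0, 0, 0], [0, 0, 0], 0], [[0, 0, 0], [0, 0, 0], 0], [[0, 0, 0], [0, 0, 0], 0], [[0, 0, 0], [0, 0, 0], 0], [[0, 0, 0], [0, 0, 0], 0]]}}

```text
clock: 9.0
position: [598.2, -18.2, 193.2]
eef_rot: [0.0, 0.897, 0.441, 0.0]
ft_force: [0.2, -0.4, -0.2]
grip_width: 85.5
grasp_force: 0.0
```

Request:
{"api": "play_rows", "payload": {"commands": [[[0, 0, -0.5], [0, 0, 0], 0], [[0, 0, -1], [0, 0, 0], 0], [[0, 0, -1.8], [0, 0, 0], 0], [[0, 0, -2.6], [0, 0, 0], 0], [[0, 0, -3.4], [0, 0, 0], 0], [[0, 0, -4.2], [0, 0, 0], 0], [[0, 0, -4.5], [0, 0, 0], 0], [[0, 0, -4.5], [0, 0, 0], 0], [[0, 0, -4.5], [0, 0, 0], 0], [[0, 0, -4.5], [0, 0, 0], 0]]}}

```text
clock: 9.83
position: [597.4, -18.1, 326.3]
eef_rot: [-0.001, 0.897, 0.441, -0.001]
ft_force: [0.4, -0.7, -0.1]
grip_width: 85.5
grasp_force: 0.0
```

```bash
python3 -c "
from h import *
st(None);look('wrist','w5')"
```

```text
9.83 [597.4 -18.1 326.3] head -37.6 zt [-0.003  0.    -1.   ] q [-0.15  0.27  1.21 -0.    1.67  0.51] F [ 0.4 -0.7 -0.1] T [0.01 0.07 0.04] w 85.5 g 0.0
wrist 2326 outlet heading 52.3 z 222.9 max r 98.6
```

View pics/w5.png

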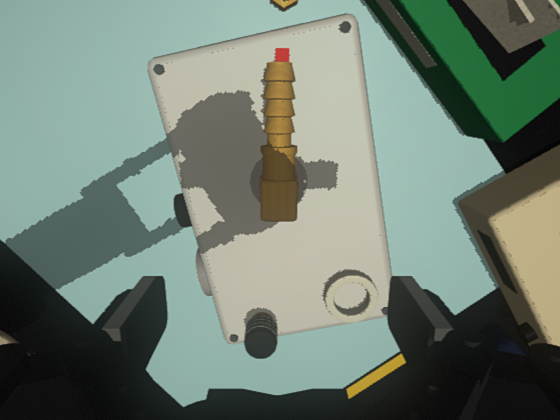

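The elbow is free and aligned, with the strip end at (282,55) beyond the tip at (280,70). The gripper is clear, so I hand in.

```bash
python3 -c "
from h import *
print(sign_off())"
```

```text
the job is handed in; nothing more can be done
None
```

I screwed the elbow about 153° clockwise, so its outlet points along the red strip to within about 1–2° (outlet measured at 52°, strip at 51°), then released it, moved the gripper clear and handed the job in at about 10 s.

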